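Weigh a cast flange on the pan balance

TASK

Weigh the cast flange: set it upright on the square pan of the balance and let go so that this pan goes down, then stand steel weights on the round pan until the beam levels, with the pointer at rest between the two long marks on its scale. Set everything down gently, and leave the other things on the bench where they are and any weights that are not needed off the pans.

Things in the scene. Friction and masses are not known exactly. Their poses are not given: they have to be found in the camera images.
- flange_center (a point): Pipe flange of dark cast iron standing on the bench: round base plate, diameter 60 mm and 7 mm thick, with an upright round hub of diameter 30 mm on it; 56 mm high in all. This point is its centre, 28 mm above its underside, z up. Its mass is unknown, between 225 and 375 g. Grasp it by the hub, with the fingertips above the base plate.
- pan_part_top (a point): Centre of the upper surface of the square pan (110 x 110 x 4 mm, steel), for the part. About 120 mm above the bench when the beam is level. Its axes are those of the balance: y along the beam, from the round pan to the square pan, z up. The pans stay level as they rise and fall (up to 15 mm each way), and where on a pan a load stands makes no difference.
- pan_weight_top (a point): Centre of the upper surface of the round pan (diameter 120 mm, 4 mm thick, steel), for the weights; 240 mm from the centre of the square pan, same height and axes. A pan gives way softly when pressed, except at the bottom of its travel.
- beam (a joint): Tilt of the balance beam in rad: 0 level, positive when the square pan is down. It is sprung and damped: 1 degree (0.0175 rad) for each 20 g of difference between the loads, up to stops at +-7 degrees (0.122 rad, 140 g); it settles in about 1.5 s. A thin pointer rises from the middle of the beam in front of a white scale plate (70 mm wide, top 230 mm above the bench, midway between the pans). The two long marks on the plate stand at +-0.031 rad, i.e. about 35 g of difference.
- w200_center (a point): 200 g weight: plain upright steel cylinder, diameter 26 mm, height 48 mm, thin turned ring near its top; this point is its centre, 24 mm above its underside. At the start it stands on the wooden board, in any of the three places. Exactly 200 g.
- w100_center (a point): 100 g weight: plain upright steel cylinder, diameter 20 mm, height 40 mm, thin turned ring near its top; this point is its centre, 20 mm above its underside. At the start it stands on the wooden board, in any of the three places. Exactly 100 g.
- w50_center (a point): 50 g weight: plain upright steel cylinder, diameter 15 mm, height 36 mm, thin turned ring near its top; this point is its centre, 18 mm above its underside. At the start it stands on the wooden board, in any of the three places. Exactly 50 g.
- board: Fixed wooden board 220 x 80 x 12 mm on which the three weights stand in a row along its length, about 72 mm apart; origin under its centre, x along its length.
- tape: Bystander: black tape measure, 65 x 65 x 32 mm, origin under its centre.
- bracket: Bystander: aluminium L bracket, 60 x 40 mm foot and 60 mm upright, origin under its centre.
- foot: Bystander: turned wooden furniture foot, 100 mm high, 28 mm wide below and 48 mm above, origin under its centre.
- offcut: Bystander: pale wood offcut 50 x 140 x 18 mm lying flat, origin under its centre.
- screwdriver: Bystander: screwdriver lying on the bench.
- mug: Bystander: white mug, 80 mm wide, 90 mm high, origin under its centre.

How it is judged:
On the way:
1. the flange stands on the square pan, which has gone down, with no weight opposite (horizontal distance between flange_center and pan_part_top below 0.045 m and z of flange_center in the frame of pan_part_top between 0.024 and 0.032 m and angle between flange_center's own z axis and vertical below 0.1 rad and value of joint beam above 0.1 rad and height (world z) of each of w200_center, w100_center, w50_center below 0.07 m), for 0.2 s.
At the end, for the whole second after the job is handed in: Flange upright within 45 mm of the square pan's centre; each weight either upright on the round pan (within 60 mm of its centre) or off the balance with its centre below 70 mm; beam at rest within 0.031 rad of level (pointer between the long marks) (horizontal distance between flange_center and pan_part_top below 0.045 m and z of flange_center in the frame of pan_part_top between 0.024 and 0.032 m and angle between flange_center's own z axis and vertical below 0.1 rad and ((horizontal distance between w200_center and pan_weight_top below 0.06 m and z of w200_center in the frame of pan_weight_top between 0.02 and 0.028 m and angle between w200_center's own z axis and vertical below 0.15 rad) or height (world z) of w200_center below 0.07 m) and ((horizontal distance between w100_center and pan_weight_top below 0.06 m and z of w100_center in the frame of pan_weight_top between 0.016 and 0.024 m and angle between w100_center's own z axis and vertical below 0.15 rad) or height (world z) of w100_center below 0.07 m) and ((horizontal distance between w50_center and pan_weight_top below 0.06 m and z of w50_center in the frame of pan_weight_top between 0.014 and 0.022 m and angle between w50_center's own z axis and vertical below 0.15 rad) or height (world z) of w50_center below 0.07 m) and value of joint beam between -0.031 and 0.031 rad and velocity of joint beam between -0.03 and 0.03 rad/s); the robot touches nothing.
It fails at once if a bystander is moved by more than 40 mm (distance of any of tape, bracket, foot, offcut, screwdriver, mug from where it was at the start of the episode above 0.04 m).
It fails at once if a pan is struck or pressed with more than 40 N (contact force between any of pan_part, pan_weight and anything else above 40 N).
It fails at once if the flange or a weight is let go more than 20 mm above its pan ((contact force between flange and the fingers below 0.05 N and horizontal distance between flange_center and pan_part_top below 0.06 m and z of flange_center in the frame of pan_part_top above 0.048 m) or (contact force between w200 and the fingers below 0.05 N and horizontal distance between w200_center and pan_weight_top below 0.06 m and z of w200_center in the frame of pan_weight_top above 0.044 m) or (contact force between w100 and the fingers below 0.05 N and horizontal distance between w100_center and pan_weight_top below 0.06 m and z of w100_center in the frame of pan_weight_top above 0.04 m) or (contact force between w50 and the fingers below 0.05 N and horizontal distance between w50_center and pan_weight_top below 0.06 m and z of w50_center in the frame of pan_weight_top above 0.038 m)).
It also fails if it takes over 72 s, if anything falls off the work surface, if the arm or the gripper's body presses on something with over 40 N, if the wrist force passes 120 N, or if a joint passes its speed limit or range.

ROBOT

A 6-joint arm with a two-finger parallel gripper is mounted at the origin on the work surface. World frame = base frame: x ahead of the robot, y to its left, z up, the work surface at z = 0. Lengths are in m, angles in rad, forces in N, time in s.
With the tool pointing down it reaches from about 0.375 to 0.975 m from the base axis. Payload 3.8 kg.
Tool frame: the origin (TCP) lies midway between the tips of the shut fingers; the grasp point (between the pads) lies 19 mm behind it; x points along the fingers, y is the direction in which the jaws open and shut, and the axes are right-handed (so a half turn about x gives the same grasp; the last joint's range is limited). The gripper opens to 88 mm and grips with 3 to 60 N. Pads are 18 mm wide; open, the fingers measure 123 mm over their backs; the gripper's body (75 mm by 187 mm) begins 45 mm behind the grasp point.
Start: joints at [1.282, 0.264, 1.604, -0, 1.274, -0.037], TCP at [0.168, 0.654, 0.239] pointing down, gripper open.
Joint ranges: [-2.63, 2.63], [-0.94, 2.18], [0.31, 2.57], [-1.31, 4.45], [0, 2.66], [-2.55, 2.55]. Speed limits (rad/s): [2.57, 2.57, 3.14, 3.14, 3.14, 3.14].

INTERFACE

Orientations are given as a rotation vector (axis times angle).
In Python, from cell import manip, inverse_kinematics, cams, order gives the robot as it stands. Calls block until the motion is done:
- manip.move_pose(position, orientation): joint-space move of the TCP to a pose.
- manip.move_linear(position, rate=0.15, rot=None): straight line of the TCP; rot=None keeps the orientation; rate is the mean speed in m/s.
- manip.set_joints(angles): joint-space move.
- manip.set_gripper(opening, force=None): finger opening in m; force is the grip in N (None keeps the last); returns when the fingers have stopped.
- manip.dwell(seconds).
- inverse_kinematics(position, orientation): joint angles nearest the present ones, or None.
- manip.state(): the state.
- cams.capture(name): name is "side" or "top" or "wrist"; returns a dict with "image" (420x560x3 uint8, blue, green, red), "z_map" (420x560 float32, m along the optical axis (not along the pixel's ray), 0 where there is no reading), "intrinsics" (3x3 intrinsics, pixels), "position" and "orientation" of the camera in the world; the wrist camera has in their place "T_tool_cam" (4x4, takes a point from camera to tool coordinates, whose origin is the TCP and whose axes are the tool frame's). Camera axes: x right, y down, z forward; pixel columns grow to the right and rows downward; lengths in m; the calibration is good to about 2 mm. A picture is of the moment at which its call begins: read the wrist's pose just before it.
A pose or a line that the arm cannot do raises manip.IKError and nothing moves.
- order.close_job(): hands the job in, once; it reports no verdict.
The state is a dict: "clock": time; "joint_pos": joint angles; "joint_velocities": joint speeds; "tau": joint torques, N m; "tool_pos": TCP position; "tcp_rot": TCP orientation; "contact_force": force on the tool from outside, world axes, zero at the start; "moment": the same for the moment, N m; "gripper_width": finger opening in m.
Only numpy, scipy, OpenCV 4.12 (cv2) and the standard library are available. Lean on these libraries where they do the work, as an engineer would, in place of code of your own. Each camera call takes 0.05 s, during which the arm holds its last target.

## Working session

There is one attempt and no reset: what is moved stays moved. The work goes in short steps, each a Python script; the robot and the scene stay as the last script left them, time stands still between calls to the robot, and variables do not carry over. Pictures are saved under pics/ and viewed, and the job is handed in when it is done.

```bash
ls; mkdir -p pics; python3 - <<'E'
from cell import manip, cams
import cv2,numpy as np
print(manip.state())
for n in ["side","top","wrist"]:
    d=cams.capture(n); cv2.imwrite(f"pics/{n}0.png",d["image"]); np.savez(f"pics/{n}0.npz",**{k:v for k,v in d.items()})
    print({k:v for k,v in d.items() if k not in("image","z_map")})
E
```

```text
pics
{'clock': 0.0, 'joint_pos': array([ 1.28205210e+00,  2.64751787e-01,  1.60535934e+00, -2.54852855e-05,
        1.27371639e+00, -3.68219513e-02]), 'joint_velocities': array([-0.00010963,  0.00030152, -0.00017382,  0.00067417,  0.00054115,
       -0.00095235]), 'tau': array([ 8.22043148e-04, -5.02109563e+01, -3.56878424e+01,  7.27410824e-02,
        2.93324073e-02, -1.69146069e-04]), 'tool_pos': array([0.16801028, 0.65302057, 0.23739686]), 'tcp_rot': array([ 0.19602901,  1.5620722 , -0.19950701]), 'contact_force': array([ 0.20614576, -1.20817517, -0.45323023]), 'moment': array([-0.0173791 , -0.02935498, -0.01507703]), 'gripper_width': 0.08764776103360582}
{'intrinsics': array([[426.31861655,   0.        , 276.62384755],
       [  0.        , 426.31861655, 215.83401071],
       [  0.        ,   0.        ,   1.        ]]), 'position': array([ 0.22394266, -0.8400929 ,  0.62665342]), 'orientation': array([-2.0518743 ,  0.38371341, -0.20723685])}
{'intrinsics': array([[454.50162761,   0.        , 280.94704481],
       [  0.        , 454.50162761, 218.19172677],
       [  0.        ,   0.        ,   1.        ]]), 'position': array([3.94373113e-01, 1.28746420e-03, 1.31753713e+00]), 'orientation': array([-2.1433966 ,  2.18318504, -0.13217676])}
{'intrinsics': array([[305.1207176 ,   0.        , 277.51789056],
       [  0.        , 305.1207176 , 209.38293602],
       [  0.        ,   0.        ,   1.        ]]), 'T_tool_cam': array([[ 5.51610370e-04, -3.16106288e-01,  9.48723622e-01,
        -1.46091479e-01],
       [ 9.99999587e-01,  8.59175315e-04, -2.95153843e-04,
        -6.40844943e-04],
       [-7.21819931e-04,  9.48723393e-01,  3.16106632e-01,
        -8.08837330e-02],
       [ 0.00000000e+00,  0.00000000e+00,  0.00000000e+00,
         1.00000000e+00]])}
```

View pics/side0.png

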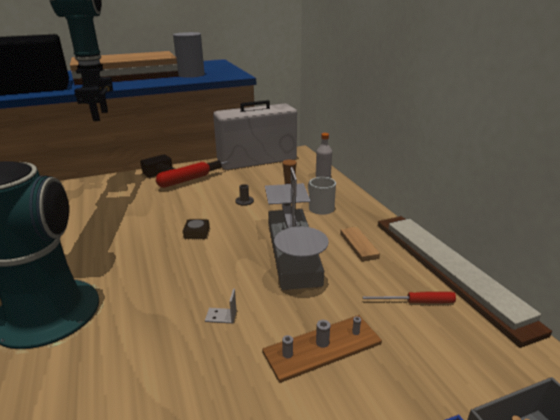

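View pics/top0.png

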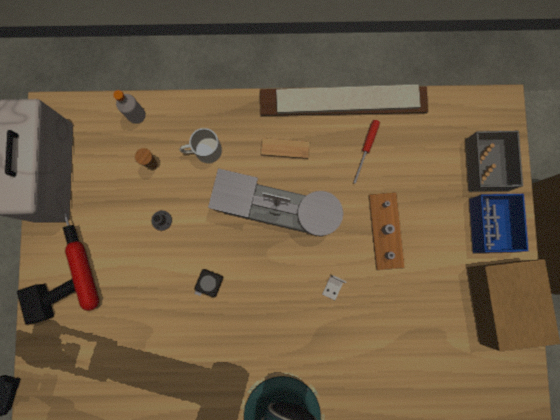

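View pics/wrist0.png

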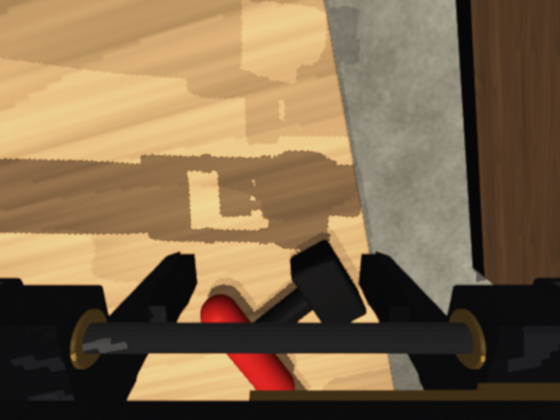

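The top view shows the flange at (161,220), the square pan at (235,193) and the round pan at (319,213). The weights are at (388,204), (389,229) and (390,255), the middle one looking the largest. Next I localise them with depth.

```bash
cat > h.py <<'E'
import numpy as np,cv2
from scipy.spatial.transform import Rotation as R
def cloud(d,Rm=None,t=None):
    K=d["intrinsics"];z=d["z_map"];h,w=z.shape
    u,v=np.meshgrid(np.arange(w),np.arange(h))
    p=np.stack([(u-K[0,2])/K[0,0]*z,(v-K[1,2])/K[1,1]*z,z],-1)
    if Rm is None: Rm=R.from_rotvec(d["orientation"]).as_matrix();t=d["position"]
    P=p@Rm.T+t; P[z<=0]=np.nan
    return P
E
python3 - <<'E'
from h import *
d=np.load("pics/top0.npz");P=cloud(d);s=np.load("pics/side0.npz");S=cloud(s)
np.set_printoptions(precision=4,suppress=True)
def bl(C,name,x0,x1,y0,y1,zmin,zmax):
    m=(C[...,0]>x0)&(C[...,0]<x1)&(C[...,1]>y0)&(C[...,1]<y1)&(C[...,2]>zmin)&(C[...,2]<zmax)
    q=C[m]
    if len(q)==0: print(name,"none");return
    r=cv2.minAreaRect(q[:,:2].astype(np.float32)); 
    print(name,len(q),"mean",q.mean(0),"zmax",np.percentile(q[:,2],[5,50,98]),"rect",np.round(r[0],4),np.round(r[1],4),round(r[2],1))
for n,u,v in [("flange",161,220),("sq",235,193),("rd",319,213),("w50",388,204),("w200",389,229),("w100",390,255),("bench",270,250),("board",388,266),("tape",208,283),("foot",146,158),("mug",204,143),("offcut",285,149)]:
    p=P[v,u];print(n,p)
    lo={"bench":-.02,"board":.005,"tape":.02,"sq":.105,"rd":.105,"offcut":.008,"w50":.02,"w100":.02,"w200":.02,"flange":.03}.get(n,.05)
    rr=.085 if n in("sq","rd","offcut") else .034
    if n=="board":continue
    for C,nm in((P,"top"),(S,"side")):
        bl(C,"   "+nm,p[0]-rr,p[0]+rr,p[1]-rr,p[1]+rr,lo,.135)
bl(P,"boardtop",.3,.62,-.45,-.2,.006,.018)
E
python3 - <<'E'
import cv2
i=cv2.imread("pics/top0.png")[110:310,120:420];cv2.imwrite("pics/topc.png",cv2.resize(i,(800,533),interpolation=cv2.INTER_CUBIC))
i=cv2.imread("pics/side0.png")[150:390,170:490];cv2.imwrite("pics/sidec.png",cv2.resize(i,(800,600),interpolation=cv2.INTER_CUBIC))
E
```

```text
flange [0.5441 0.3293 0.0524]
   top 112 mean [0.5478 0.3398 0.0528] zmax [0.0344 0.055  0.0619] rect [0.5485 0.3407] [0.028  0.0279] 34.5
   side 105 mean [0.5488 0.3326 0.047 ] zmax [0.0321 0.0493 0.0581] rect [0.5496 0.3357] [0.0268 0.0297] 64.0
sq [0.6046 0.1151 0.1226]
   top 1673 mean [0.6063 0.123  0.1199] zmax [0.1161 0.1199 0.1249] rect [0.6068 0.123 ] [0.11   0.1101] 75.8
   side 678 mean [0.6037 0.1154 0.1206] zmax [0.1188 0.1207 0.1228] rect [0.6086 0.1208] [0.1171 0.1099] 75.7
rd [ 0.5473 -0.1074  0.1194]
   top 1559 mean [ 0.5473 -0.1095  0.1199] zmax [0.116  0.1199 0.1246] rect [ 0.5478 -0.1101] [0.1174 0.1186] 88.6
   side 1307 mean [ 0.5477 -0.117   0.1205] zmax [0.1188 0.1206 0.1224] rect [ 0.5494 -0.1136] [0.1208 0.1179] 46.5
w50 [ 0.5787 -0.3099  0.0468]
   top 37 mean [ 0.5789 -0.3039  0.0412] zmax [0.0217 0.0468 0.0524] rect [ 0.5733 -0.3018] [0.0138 0.0304] 62.2
   side 113 mean [ 0.5809 -0.3126  0.0382] zmax [0.0216 0.0398 0.0499] rect [ 0.5814 -0.3104] [0.0151 0.0154] 40.2
w200 [ 0.5066 -0.3064  0.0593]
   top 97 mean [ 0.5061 -0.3034  0.0533] zmax [0.0235 0.
[... 1134 characters left out ...]
.0858] zmax [0.0561 0.0908 0.1033] rect [0.7158 0.3644] [0.0467 0.0444] 44.3
mug [0.7769 0.217  0.006 ]
   top 180 mean [0.7792 0.2228 0.0755] zmax [0.0525 0.0774 0.0933] rect [0.7749 0.2234] [0.03   0.0777] 35.9
   side 194 mean [0.7749 0.2298 0.0769] zmax [0.0605 0.0778 0.0916] rect [0.7776 0.2228] [0.0302 0.0713] 45.5
offcut [ 0.75   -0.0222  0.0224]
   top 823 mean [ 0.754  -0.0208  0.0172] zmax [0.0121 0.0174 0.0225] rect [ 0.7419 -0.0229] [0.1079 0.142 ] 8.2
   side 672 mean [ 0.7533 -0.0331  0.0174] zmax [0.0104 0.0183 0.0206] rect [ 0.7568 -0.0236] [0.1454 0.0524] 83.9
boardtop 1956 mean [ 0.5023 -0.3076  0.0114] zmax [0.007  0.0115 0.0166] rect [ 0.4585 -0.3223] [0.2414 0.3166] 89.6
```

View pics/topc.png

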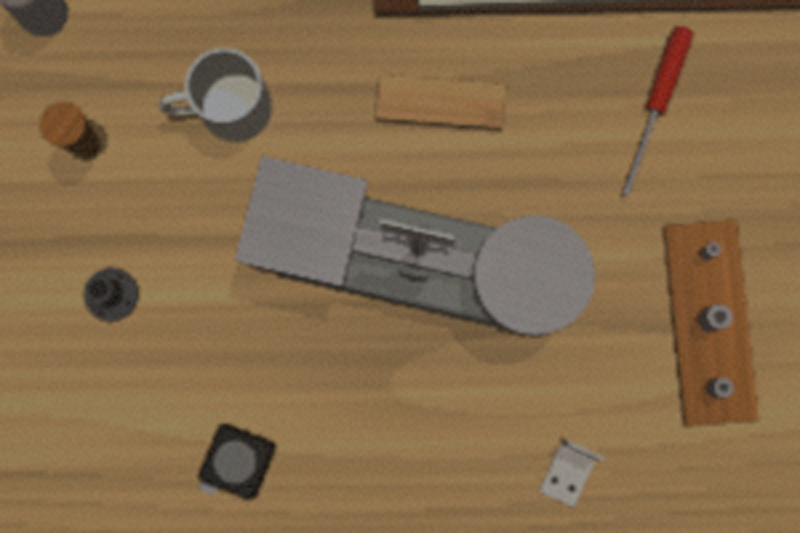

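View pics/sidec.png

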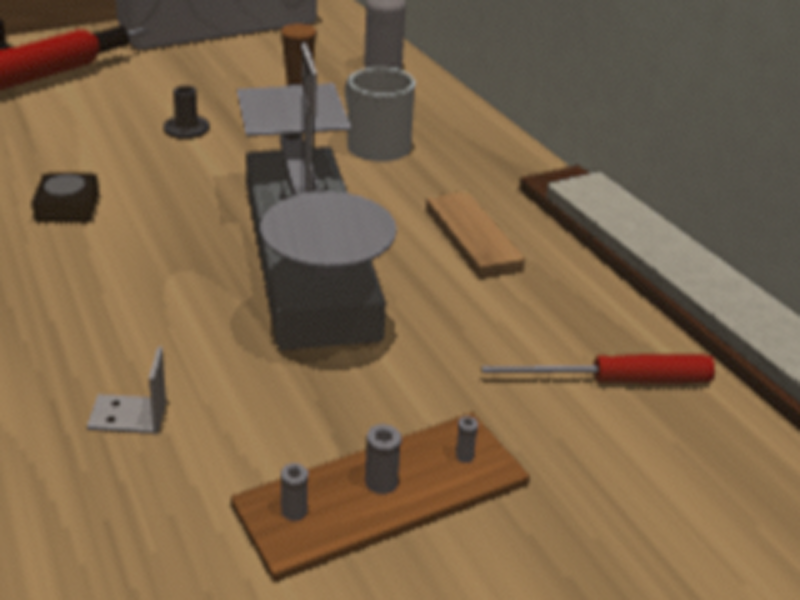

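```bash
python3 - <<'E'
from h import *
from cell import manip, inverse_kinematics
np.set_printoptions(precision=4,suppress=True)
P=cloud(np.load("pics/top0.npz"));S=cloud(np.load("pics/side0.npz"))
for n,x,y,ht,r in [("flange",.549,.338,.056,.03),("w50",.5815,-.3105,.048,.02),("w200",.508,-.309,.060,.02),("w100",.435,-.312,.052,.02)]:
    for C,nm in((P,"top"),(S,"side")):
        m=(np.hypot(C[...,0]-x,C[...,1]-y)<r)
        t=C[m&(C[...,2]>ht-.007)]; a=C[m&(C[...,2]>(.016 if n!="flange" else .012))]
        print(n,nm,"topface",len(t),(t[:,:2].max(0)+t[:,:2].min(0))/2,np.median(t,0),"all",(a[:,:2].max(0)+a[:,:2].min(0))/2,a[:,:2].max(0)-a[:,:2].min(0))
print(R.from_rotvec(manip.state()["tcp_rot"]).as_matrix())
b=np.array([.2457,.9693]) # beam y
for s in(1,-1):
    y=s*np.array([b[1],-b[0],0]);x=np.array([0,0,-1.]);M=np.stack([x,y,np.cross(x,y)],1);rv=R.from_matrix(M).as_rotvec()
    for p in[(.549,.338,.1),(.549,.338,.018),(.607,.1225,.2),(.607,.1225,.13),(.548,-.111,.15),(.507,-.31,.03),(.435,-.31,.03),(.58,-.31,.03)]:
        print(s,p,inverse_kinematics(np.array(p),rv))
E
```

```text
flange top topface 93 [0.5493 0.3424] [0.5492 0.3414 0.0556] all [0.5474 0.3371] [0.0495 0.0406]
flange side topface 53 [0.5507 0.3383] [0.5489 0.334  0.056 ] all [0.5506 0.3377] [0.0296 0.0313]
w50 top topface 25 [ 0.5804 -0.3054] [ 0.5788 -0.3052  0.0481] all [ 0.583  -0.3109] [0.0293 0.0289]
w50 side topface 53 [ 0.583  -0.3096] [ 0.5819 -0.3113  0.0476] all [ 0.5829 -0.3097] [0.0149 0.0162]
w200 top topface 72 [ 0.5067 -0.3064] [ 0.5066 -0.3058  0.0597] all [ 0.5057 -0.3062] [0.025  0.0262]
w200 side topface 139 [ 0.5101 -0.311 ] [ 0.5084 -0.313   0.0602] all [ 0.5096 -0.3111] [0.0268 0.026 ]
w100 top topface 42 [ 0.4347 -0.309 ] [ 0.4346 -0.3074  0.0521] all [ 0.4331 -0.3103] [0.0343 0.0222]
w100 side topface 97 [ 0.4364 -0.3127] [ 0.4356 -0.3149  0.0522] all [ 0.4362 -0.3129] [0.02   0.0208]
[[-0.0005  0.2491  0.9685]
 [-0.0016  0.9685 -0.2491]
 [-1.     -0.0017 -0.0001]]
1 (0.549, 0.338, 0.1) [0.5132 0.3225 1.7983 0.     1.0208 0.7615]
1 (0.549, 0.338, 0.018) [0.5132 0.4189 1.8414 0.     0.8813 0.7615]
1 (0.607, 0.1225, 0.2) [0.1589 0.1862 1.7709 0.     1.1844 0.4072]
1 (0.607, 0.1225, 0.13) [0.1589 0.2475 1.8339 0.     1.0602 0.4072]
1 (0.548, -0.111, 0.15) [-0.2444  0.1191  1.9461  0.      1.0764  0.0039]
1 (0.507, -0.31, 0.03) [-0.5907  0.3232  1.9504 -0.      0.868  -0.3424]
1 (0.435, -0.31, 0.03) [-0.6658  0.2253  2.0802 -0.      0.8361 -0.4175]
1 (0.58, -0.31, 0.03) [-0.5287  0.4241  1.8065 -0.      0.911  -0.2805]
-1 (0.549, 0.338, 0.1) [ 0.5132  0.3225  1.7983 -0.      1.0208 -2.3801]
-1 (0.549, 0.338, 0.018) [ 0.5132  0.4189  1.8414 -0.      0.8813 -2.3801]
-1 (0.607, 0.1225, 0.2) None
-1 (0.607, 0.1225, 0.13) None
-1 (0.548, -0.111, 0.15) None
-1 (0.507, -0.31, 0.03) None
-1 (0.435, -0.31, 0.03) None
-1 (0.58, -0.31, 0.03) None
```

```bash
cat >> h.py <<'E'
b=np.array([.2457,.9693])
_y=np.array([b[1],-b[0],0]);_x=np.array([0,0,-1.]);RV=R.from_matrix(np.stack([_x,_y,np.cross(_x,_y)],1)).as_rotvec()
SQ=np.array([.607,.1225]);RD=np.array([.548,-.1115])
np.set_printoptions(precision=4,suppress=True)
def wcap(cams,manip,name):
    s=manip.state();d=cams.capture("wrist");cv2.imwrite(f"pics/{name}.png",d["image"])
    Rt=R.from_rotvec(s["tcp_rot"]).as_matrix();T=d["T_tool_cam"]
    return d,cloud(d,Rt@T[:3,:3],Rt@T[:3,3]+s["tool_pos"])
def st(manip,t=""):
    s=manip.state();print(t,"clk %.2f"%s["clock"],s["tool_pos"],"F",s["contact_force"],"w %.4f"%s["gripper_width"])
E
python3 - <<'E'
from h import *
from cell import manip,cams
manip.move_pose(np.array([.55,.34,.15]),RV); st(manip,"above")
d,P=wcap(cams,manip,"w1")
m=(np.hypot(P[...,0]-.55,P[...,1]-.34)<.045)&(P[...,2]>.012)&(P[...,2]<.065)
q=P[m];print(len(q),q[:,:2].min(0),q[:,:2].max(0),np.percentile(q[:,2],98))
m=(np.hypot(P[...,0]-.55,P[...,1]-.34)<.045)&(P[...,2]>.004)&(P[...,2]<.065)
q=P[m];print(len(q),q[:,:2].min(0),q[:,:2].max(0),np.percentile(q[:,2],98))
manip.move_linear(np.array([.55,.34,.08]),rate=.15); st(manip,"lo")
E
```

```text
above clk 1.98 [0.5496 0.341  0.1503] F [-0.2157  0.0103 -0.7381] w 0.0881
1286 [0.5376 0.3249] [0.5671 0.3545] 0.05756274131168271
2851 [0.5228 0.312 ] [0.5818 0.3691] 0.05734243791831531
lo clk 2.64 [0.5501 0.3404 0.0802] F [-0.0143  0.1959  0.2935] w 0.0881
```

View pics/w1.png

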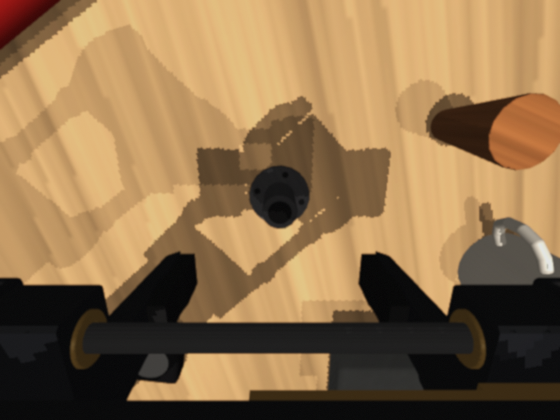

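The wrist picture shows the flange at (279,195) and clear space for the fingers. It gives a centre of (0.552, 0.340), agreeing with the fixed cameras. Grasping now.

```bash
python3 - <<'E'
from h import *
from cell import manip,cams
manip.move_linear(np.array([.5515,.340,.019]),rate=.12); st(manip,"dn")
manip.set_gripper(0.0,force=25); st(manip,"grip")
manip.move_linear(np.array([.5515,.340,.06]),rate=.12); st(manip,"up")
manip.move_linear(np.array([.5515,.340,.23]),rate=.3); st(manip,"up")
d=cams.capture("side");cv2.imwrite("pics/s2.png",cv2.resize(d["image"][80:290,150:430],(800,600)))
E
```

```text
dn clk 3.30 [0.552  0.3402 0.0195] F [ 1.0339  0.3504 -0.2662] w 0.0878
grip clk 4.22 [0.5514 0.34   0.019 ] F [-0.6881  0.2552 -0.2174] w 0.0292
up clk 4.71 [0.5516 0.3401 0.0603] F [-0.191  -0.1531 -2.6764] w 0.0294
up clk 5.42 [0.5503 0.3393 0.2276] F [-0.6069 -0.04   -3.3966] w 0.0296
```

View pics/s2.png

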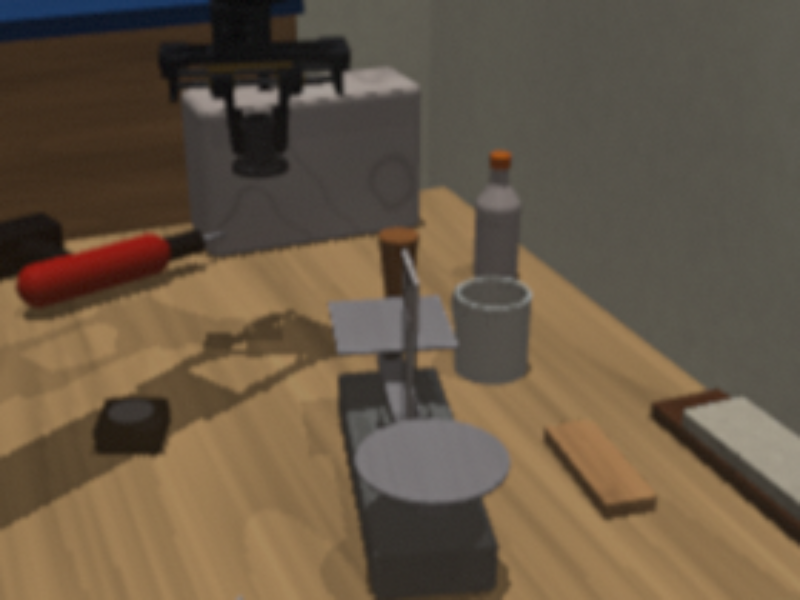

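Flange is held upright in the jaws (crop (260,140), width 29.4 mm). Averaging the wrist force estimates its weight; then I place it.

```bash
python3 - <<'E'
from h import *
from cell import manip,cams
manip.move_linear(np.array([SQ[0],SQ[1],.23]),rate=.25)
manip.dwell(.3)
f=[]
for i in range(10):
    manip.dwell(.04);f.append(manip.state()["contact_force"])
print("mean F",np.mean(f,0),np.std(f,0))
manip.move_linear(np.array([*SQ,.150]),rate=.12)
for z in (.142,.138,.134,.130):
    manip.move_linear(np.array([*SQ,z]),rate=.03);st(manip,"z%.3f"%z)
d=cams.capture("side");cv2.imwrite("pics/s3.png",cv2.resize(d["image"][80:290,150:430],(800,600)))
E
```

```text
mean F [ 0.0091  0.0538 -3.3812] [0.5689 0.4661 0.3879]
z0.142 clk 8.47 [0.6068 0.1225 0.1419] F [-0.2328  0.1805 -2.9301] w 0.0293
z0.138 clk 8.76 [0.6068 0.1225 0.1377] F [-0.9628 -1.1952 -3.2955] w 0.0290
z0.134 clk 9.04 [0.6068 0.1225 0.1337] F [ 0.3867 -0.7233 -2.7603] w 0.0293
z0.130 clk 9.32 [0.6069 0.1225 0.1297] F [ 0.0766  0.089  -2.3178] w 0.0295
```

View pics/s3.png

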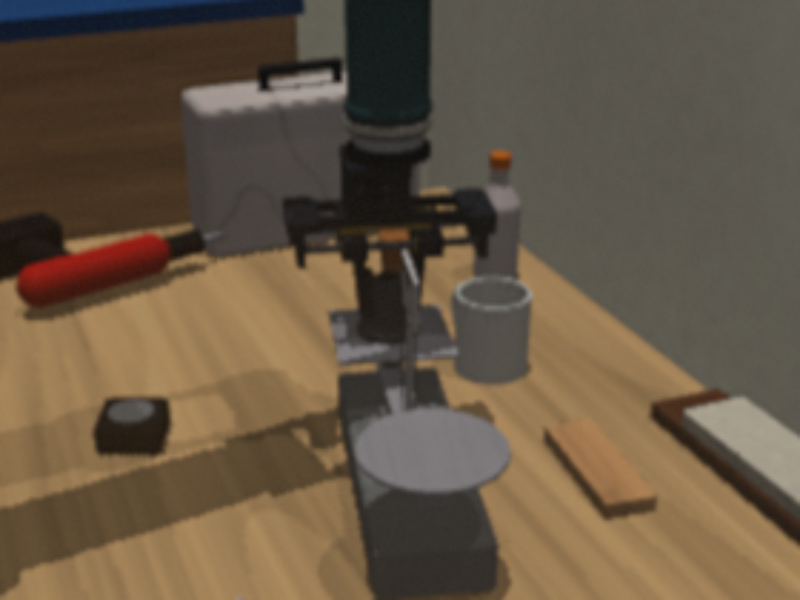

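The square pan is going down with the flange on it (the round pan has risen in the crop). Releasing gently.

```bash
python3 - <<'E'
from h import *
from cell import manip,cams
manip.move_linear(np.array([*SQ,.127]),rate=.03);st(manip)
manip.set_gripper(0.06);st(manip,"open")
manip.dwell(.3)
manip.move_linear(np.array([*SQ,.24]),rate=.2);st(manip,"up")
manip.set_gripper(0.05)
manip.move_pose(np.array([.508,-.309,.20]),RV);st(manip,"over w200")
d=cams.capture("side");S=cloud(d);cv2.imwrite("pics/s4.png",cv2.resize(d["image"][80:290,150:430],(800,600)))
d=cams.capture("top");P=cloud(d);cv2.imwrite("pics/t4.png",d["image"])
for C in(S,P):
  for n,c in(("sq",SQ),("rd",RD)):
    m=(np.hypot(C[...,0]-c[0],C[...,1]-c[1])<.055)
    q=C[m];q1=q[(q[:,2]>.09)&(q[:,2]<.142)];print(n,np.median(q1,0),len(q1))
  m=(np.hypot(C[...,0]-SQ[0],C[...,1]-SQ[1])<.05)&(C[...,2]>.15);q=C[m];print("hubtop",np.median(q,0),q.min(0),q.max(0))
d,W=wcap(cams,manip,"w4")
m=(np.abs(W[...,0]-.508)<.11)&(np.abs(W[...,1]+.309)<.03)&(W[...,2]>.035)&(W[...,2]<.075)
q=W[m]
for x0 in(.4355,.508,.5815):
    a=q[np.abs(q[:,0]-x0)<.025];print(x0,len(a),a.min(0),a.max(0))
E
```

```text
clk 9.62 [0.607  0.1225 0.1268] F [-0.4174 -0.5182 -2.7667] w 0.0293
open clk 10.24 [0.607  0.1225 0.1271] F [-0.3363  0.4905 -0.508 ] w 0.0602
up clk 11.26 [0.6064 0.1224 0.239 ] F [ 0.105  -0.1771 -0.2052] w 0.0596
over w200 clk 13.25 [ 0.5086 -0.3082  0.2002] F [-0.1566  0.6824 -0.1108] w 0.0503
sq [0.5961 0.1152 0.1106] 363
rd [ 0.5365 -0.1303  0.1352] 413
hubtop [0.6029 0.1148 0.1608] [0.5917 0.1031 0.15  ] [0.6204 0.1382 0.1646]
sq [0.6033 0.1193 0.1062] 1160
rd [ 0.5478 -0.1117  0.1343] 1357
hubtop [0.6037 0.1243 0.1607] [0.5905 0.1095 0.1515] [0.6195 0.1374 0.1661]
0.4355 374 [ 0.4283 -0.3222  0.035 ] [ 0.4483 -0.3023  0.0541]
0.508 638 [ 0.4987 -0.3225  0.0352] [ 0.5244 -0.297   0.0624]
0.5815 218 [ 0.5771 -0.3168  0.0352] [ 0.5916 -0.302   0.0504]
```

View pics/s4.png

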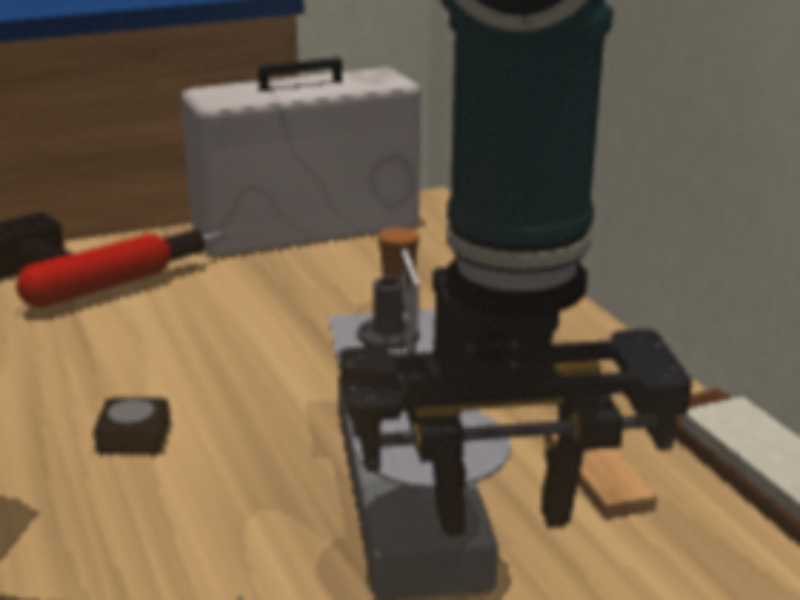

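View pics/w4.png

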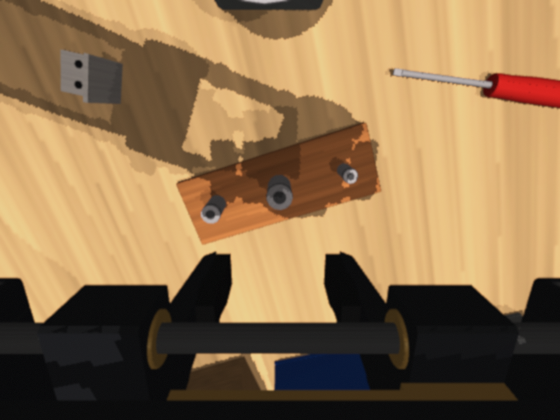

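The flange stands upright on the square pan, which is down (pan z 0.106 against 0.134 for the round pan). All three weights are upright on the board at (211,212), (280,193) and (349,174). From the wrist force the flange is about 310 g, so the 200 g weight goes on first.

```bash
cat >> h.py <<'E'
def pick(manip,xy,tz,force=20,w=.05):
    manip.move_linear(np.array([*xy,.10]),rate=.25)
    manip.move_linear(np.array([*xy,tz]),rate=.12)
    manip.set_gripper(0.0,force=force);st(manip,"grip")
    manip.move_linear(np.array([*xy,.06]),rate=.12)
    manip.move_linear(np.array([*xy,.21]),rate=.3)
    manip.dwell(.2);st(manip,"lifted")
def lower(manip,xy,ztouch,press):
    manip.move_linear(np.array([*xy,.21]),rate=.25)
    manip.move_linear(np.array([*xy,ztouch+.012]),rate=.12)
    manip.move_linear(np.array([*xy,ztouch-press]),rate=.03);st(manip,"placed")
def release(manip,xy,w):
    manip.set_gripper(w);st(manip,"open");manip.dwell(.2)
    manip.move_linear(np.array([*xy,.22]),rate=.15)
E
python3 - <<'E'
from h import *
from cell import manip,cams
pick(manip,(.510,-.310),.026)
p=RD-b*.036
lower(manip,p,.1345+.014,.003)
d=cams.capture("side");cv2.imwrite("pics/s5.png",cv2.resize(d["image"][120:330,180:460],(800,600)))
E
```

```text
grip clk 15.21 [ 0.5103 -0.3102  0.0267] F [-1.652   0.5528  3.9466] w 0.0253
lifted clk 16.49 [ 0.5083 -0.3089  0.2064] F [ 0.1822 -0.3675 -2.0055] w 0.0249
placed clk 18.52 [ 0.5394 -0.1465  0.1458] F [-0.1795 -1.2524  0.5151] w 0.0253
```

View pics/s5.png

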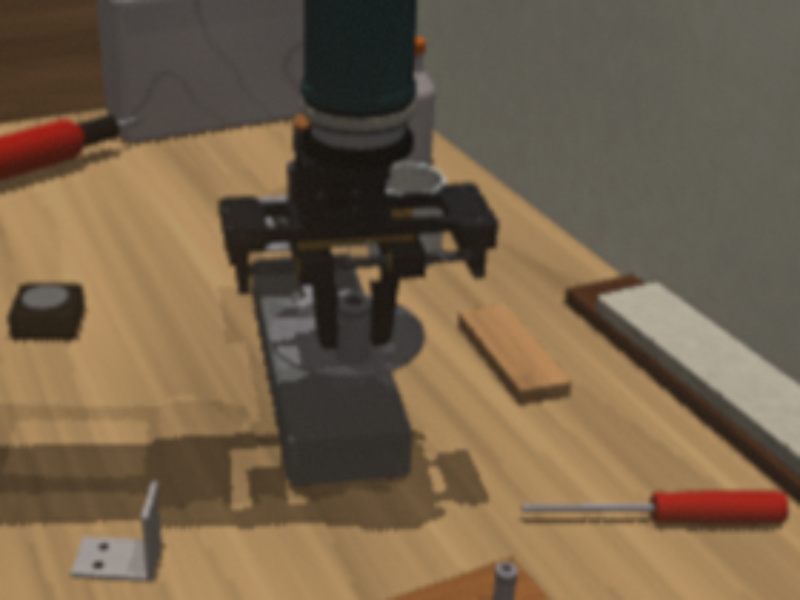

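Wrist force went from -2.0 to +0.5 N: the weight rests on the pan near the front. Releasing.

```bash
cat >> h.py <<'E'
def beam(cams,name):
    d=cams.capture("top");C=cloud(d);cv2.imwrite(f"pics/{name}.png",cv2.resize(d["image"][140:290,120:420],(800,400)))
    r={}
    for n,c,rr in(("sq",SQ,.07),("rd",RD,.055)):
        dd=C[...,:2]-c; al=dd@b; pe=dd@np.array([b[1],-b[0]])
        m=(np.abs(al)<.05)&(np.abs(pe)<.05) if n=="sq" else np.hypot(al,pe)<.055
        z=C[m][:,2];z=z[(z>.098)&(z<.143)];h,e=np.histogram(z,60);
        z0=np.median(z);
        for _ in range(5): z0=np.median(z[np.abs(z-z0)<.006])
        r[n]=z0
    t=(r["rd"]-r["sq"])/.24;print("pan z",r,"beam~%.4f rad, diff~%.0f g"%(np.arcsin(t),np.degrees(np.arcsin(t))*20))
    return d,C
E
python3 - <<'E'
from h import *
from cell import manip,cams
p=RD-b*.036
release(manip,p,.05)
manip.move_pose(np.array([.437,-.312,.21]),RV);st(manip)
d,C=beam(cams,"t6")
manip.dwell(.3)
d,C=beam(cams,"t6b")
m=(np.hypot(*(np.moveaxis(C[...,:2]-p,-1,0)))<.03)&(C[...,2]>.165);q=C[m];print("w200 top",len(q),q.min(0),q.max(0))
d=cams.capture("side");cv2.imwrite("pics/s6.png",cv2.resize(d["image"][120:330,180:460],(800,600)))
E
```

```text
open clk 19.11 [ 0.5391 -0.1464  0.1455] F [ 0.5851 -0.3667 -0.2466] w 0.0504
 clk 20.76 [ 0.437  -0.3113  0.2093] F [ 0.3443  0.3433 -0.6472] w 0.0503
pan z {'sq': np.float64(0.10591282543527569), 'rd': np.float64(0.1339465565236322)} beam~0.1171 rad, diff~134 g
pan z {'sq': np.float64(0.10617512168445298), 'rd': np.float64(0.13397703211027223)} beam~0.1161 rad, diff~133 g
w200 top 90 [ 0.525  -0.1548  0.1677] [ 0.5499 -0.1304  0.1906]
```

View pics/s6.png

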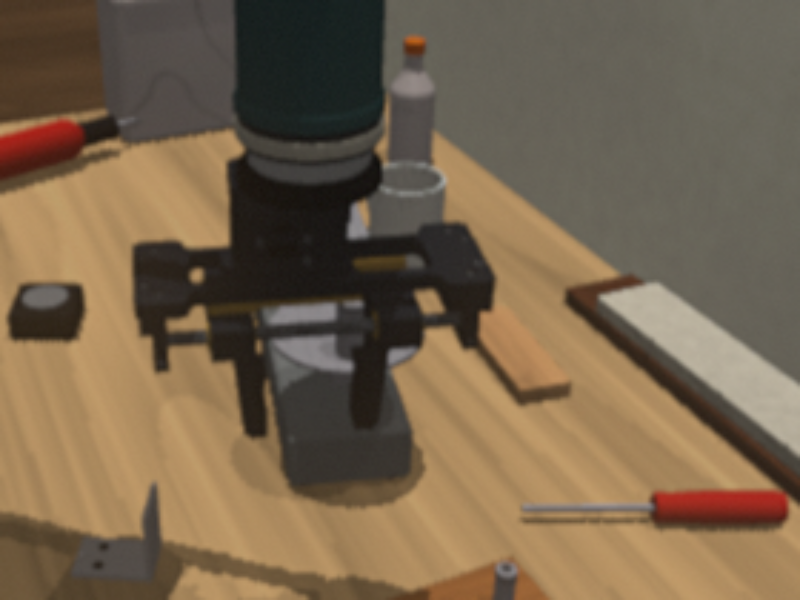

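View pics/t6b.png

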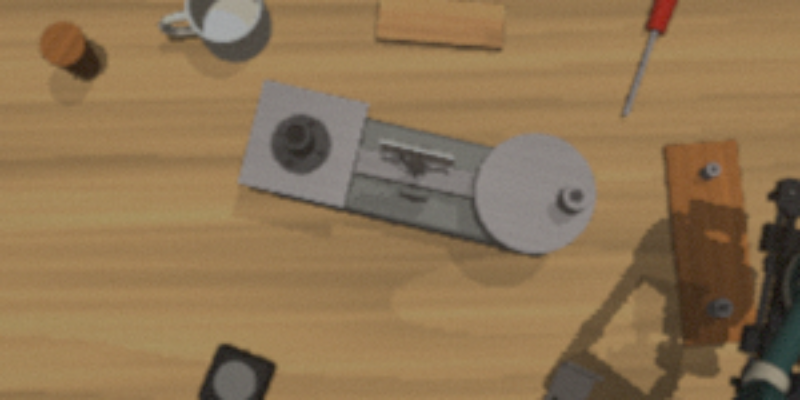

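The 200 g weight stands upright on the round pan (top at 0.187 m, crop (572,198)), and the beam is still at or near its stop, so the flange is about 335 g or more. Adding the 100 g weight.

```bash
python3 - <<'E'
from h import *
from cell import manip,cams
pick(manip,(.437,-.312),.022)
p=RD
lower(manip,p,.134+.010,.005)
release(manip,p,.045)
manip.move_pose(np.array([.583,-.309,.21]),RV);st(manip)
manip.dwell(.5)
d,C=beam(cams,"t7")
for o in(-.036,0): 
    pp=RD+b*o;m=(np.hypot(*(np.moveaxis(C[...,:2]-pp,-1,0)))<.018)&(C[...,2]>.15);q=C[m];print(len(q),np.median(q,0),q[:,2].max())
d,W=wcap(cams,manip,"w7")
m=(np.abs(W[...,0]-.583)<.025)&(np.abs(W[...,1]+.309)<.03)&(W[...,2]>.025)&(W[...,2]<.075)
q=W[m];print(q.min(0),q.max(0))
E
```

```text
grip clk 23.17 [ 0.4371 -0.3121  0.0224] F [-1.597  -0.0586  2.9236] w 0.0193
lifted clk 24.48 [ 0.4354 -0.3108  0.2067] F [ 0.1335  0.4018 -0.6038] w 0.0191
placed clk 26.87 [ 0.5478 -0.1114  0.1388] F [ 0.4627 -0.3291  0.5427] w 0.0190
open clk 27.42 [ 0.5481 -0.1115  0.1391] F [-0.0379 -0.021  -0.2853] w 0.0451
 clk 29.12 [ 0.5825 -0.3079  0.2089] F [ 0.6337 -0.0912 -0.0245] w 0.0445
pan z {'sq': np.float64(0.1164710251143426), 'rd': np.float64(0.12377880355211679)} beam~0.0305 rad, diff~35 g
93 [ 0.5369 -0.1431  0.1708] 0.17622509586760793
49 [ 0.5443 -0.1086  0.1638] 0.16926625860829048
[ 0.5776 -0.3165  0.0255] [ 0.592  -0.3021  0.05  ]
```

View pics/t7.png

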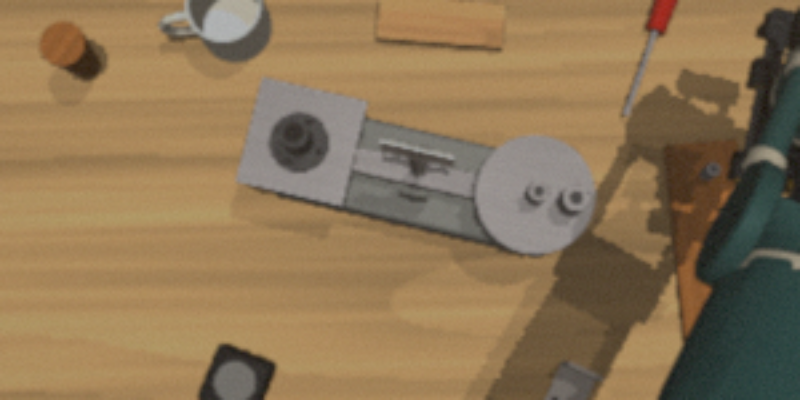

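Both weights stand upright (crop (537,193) and (572,200)). The remaining difference is about 35 g, right at the mark, so adding 50 g should leave about -15 g.

```bash
python3 - <<'E'
from h import *
from cell import manip,cams
pick(manip,(.584,-.309),.0195)
p=RD+b*.033
lower(manip,p,.1238+.0075,.005)
release(manip,p,.04)
manip.move_linear(np.array([*p,.26]),rate=.3)
manip.move_pose(np.array([.40,-.35,.26]),RV);st(manip)
manip.dwell(1.)
d,C=beam(cams,"t8")
for o in(-.036,0,.033): 
    pp=RD+b*o;m=(np.hypot(*(np.moveaxis(C[...,:2]-pp,-1,0)))<.018)&(C[...,2]>.145);q=C[m];print(len(q),np.median(q,0),q[:,2].max())
d=cams.capture("side");cv2.imwrite("pics/s8.png",cv2.resize(d["image"][120:330,180:460],(800,600)))
E
```

```text
grip clk 31.70 [ 0.5842 -0.3091  0.0199] F [-1.025   0.8378  2.3608] w 0.0139
lifted clk 33.04 [ 0.5822 -0.308   0.2061] F [ 0.718   0.4827 -0.7356] w 0.0141
placed clk 35.54 [ 0.5559 -0.0794  0.1261] F [ 0.5182 -0.2305  1.0327] w 0.0143
open clk 36.09 [ 0.5561 -0.0795  0.1263] F [-0.6034  0.2737 -0.3237] w 0.0404
 clk 38.54 [ 0.4004 -0.3492  0.2594] F [ 0.6633  0.5191 -0.5539] w 0.0400
pan z {'sq': np.float64(0.12156259340656161), 'rd': np.float64(0.11853452089969985)} beam~-0.0126 rad, diff~-14 g
90 [ 0.5356 -0.1432  0.1662] 0.1708255295978265
49 [ 0.545  -0.109   0.1583] 0.1634176163133969
27 [ 0.5535 -0.0763  0.1546] 0.15762978923931037
```

View pics/t8.png

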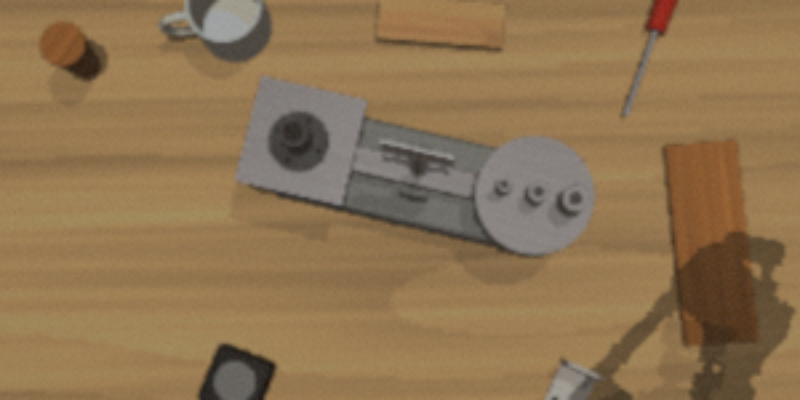

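View pics/s8.png

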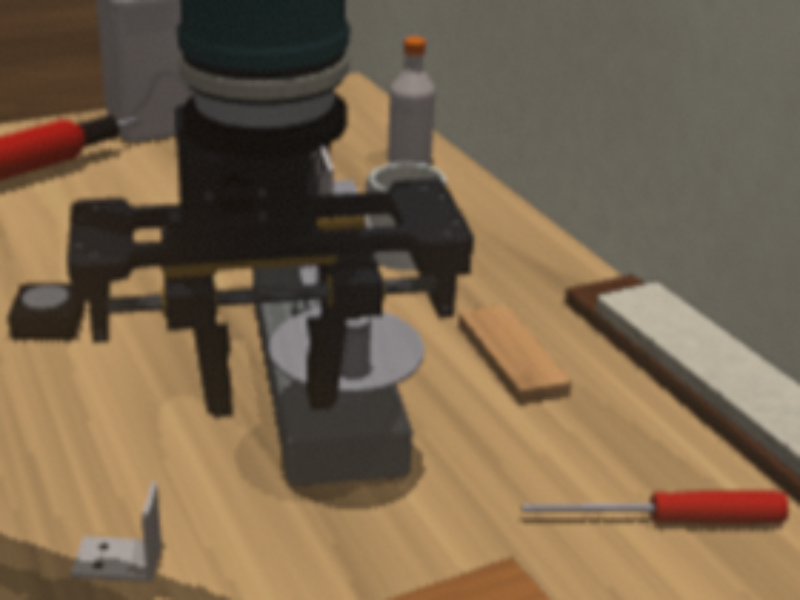

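All three weights stand upright on the round pan (crop (502,187), (536,193), (572,200)), the flange is upright on the square pan, and the bystanders look undisturbed. One more reading to check that the beam is at rest, then I hand in.

```bash
python3 - <<'E'
from h import *
from cell import manip,cams,order
manip.dwell(.5);beam(cams,"t9");manip.dwell(.3);beam(cams,"t9b");st(manip)
order.close_job()
E
```

```text
pan z {'sq': np.float64(0.12160058788149009), 'rd': np.float64(0.11853109207717027)} beam~-0.0128 rad, diff~-15 g
pan z {'sq': np.float64(0.12162492044806261), 'rd': np.float64(0.11855279830927556)} beam~-0.0128 rad, diff~-15 g
 clk 40.54 [ 0.4  -0.35  0.26] F [-0.276  -0.5282 -1.1181] w 0.0400
the job is handed in; nothing more can be done
```

The flange is weighed and the job is handed in at about 40.5 s of the 72 s allowed. It is on the square pan, balanced by all three weights (350 g) on the round pan.

- **Flange:** I set it on the square pan first and let go. That pan went down, with heights of 0.106 m against 0.134 m for the round pan and no weights opposite.
- **Weights:** I then stood the 200, 100 and 50 g weights on the round pan, one at a time. After 300 g the beam still leaned about 0.0305 rad (roughly 35 g) towards the flange. That is right at the long mark, so I added the 50 g.
- **Final checks:** Repeated depth readings gave the beam steady at about -0.0128 rad, inside the ±0.031 rad limit. That puts the flange at roughly 335 g. In the last top view the flange and weights are upright, the gripper is clear and the bystanders look undisturbed.

**Disagreement:** the wrist force suggested about 310 g for the flange. I trusted the beam instead, because the force reading is noisy.

**Not checked directly:** I took the beam tilt from the pan heights rather than reading the pointer against its scale, because the arm hid the scale in the side view.

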